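# Raise the guard bar of a power test bay and acknowledge

## Task

Open the guarded test bay: with the fingertips or the outside of the fingers, gently push the yellow-and-black guard bar up past its balance point so that it swings on to its stop and stays raised by itself; do not grip the bar, fling it up or push on its round counterweight. Then, with the bar up, press the green button fully down and let it go. Leave the red button alone, and leave the multimeter, the red ring core and the screwdriver where they are.

Things in the scene. Friction and masses are not known exactly. Their poses are not given: they have to be found in the camera images.
- stand: Fixed test bay. Origin on the table under the hinge post (30 mm square, 210 mm high). +x points away from the robot, the guard bar runs along -y. A 170 mm post at y = -275 mm carries a black fork (out to x = -54 mm) on which the bar rests. Between the posts is only a 30 mm high rail (x -15 to 15 mm). Behind the bar (x 20 to 210 mm) a 12 mm plate with two black modules up to 50 mm high.
- bar_hinge (a point): Hinge of the guard bar, on the middle line of the bar, 180 mm above the table; fixed to the stand at its x = -34 mm, y = 0. The hinge axis runs along the stand's x axis.
- barrier (a joint): Angle of the guard bar in rad: 0 = lowered, level (the start); grows as its free end rises; stop at 1.62, just past upright. Damped hinge (0.4 N m s/rad). Raising takes about 2.5 to 3.5 N at 170 mm from the hinge, plus 1.4 N at 0.1 m/s. Balance point at about 0.94: below it the bar falls back, above it it goes slowly on to the stop by itself and stays.
- bar_middle (a point): Point on the middle line of the guard bar, 170 mm from the hinge, moves with the bar; a good place to push up from below. The bar is a yellow-and-black bar of 25 x 25 mm section, 300 mm long from hinge to free end. The point's axes are the stand's axes when the bar is down.
- bar_end (a point): Middle of the free end face (red) of the guard bar, 300 mm from the hinge, moves with the bar.
- weight_mid (a point): Centre of the round steel counterweight of the bar, 56 mm diameter, 32 mm thick; with the bar down it sits 60 mm above the hinge and 35 mm beyond it on the side away from the bar, and swings back and down as the bar rises. Not to be pushed on.
- ack (a joint): Travel of the green button in m: 0 = out, 0.006 = fully down; sprung, about 5 N when fully down, comes back when let go.
- ack_top (a point): Centre of the top face of the green button (32 mm diameter), which stands 10 mm above its black collar (48 mm diameter, 12 mm high) on a 76 x 76 x 45 mm grey box fixed to the table; pressed straight down. Top 67 mm above the table.
- stop (a joint): Travel of the red button in m: 0 = out, 0.006 = fully down. Not to be pressed.
- stop_top (a point): Centre of the top face of the red button, on a box just like that of the green one; the two boxes change places from start to start.
- meter: Loose grey multimeter lying on the table, 78 x 160 x 36 mm high (its x, y, z), origin at the centre of its underside.
- core_mid (a point): Centre of the loose red ring core, 68 mm outside, 40 mm inside, 22 mm high, lying on the plate behind the bar, its centre 23 mm above the table.
- driver_grip (a point): Grip of the loose screwdriver, 200 mm long, black 26 mm handle, lying on the table; the point is in the handle, 40 mm towards the handle's end from its middle of length, 13 mm above the table.
Mind the look-alikes: they are no part of the job. Leave any blue or pink look-alike of the part that bears stop alone.

How it is judged:
By the outcome, as a careful person would: the job done as asked, in the order asked, and still so for the second after the job is handed in, with the robot touching nothing.
It also fails if it takes over 58 s, if anything falls off the work surface, if the arm or the gripper's body presses on something with over 40 N, if the wrist force passes 120 N, or if a joint passes its speed limit or range.

## Robot

A 7-joint arm with a two-finger parallel gripper is mounted at the origin on the work surface. World frame = base frame: x ahead of the robot, y to its left, z up, the work surface at z = 0. Lengths are in m, angles in rad, forces in N, time in s.
With the tool pointing down it reaches from about 0.425 to 0.925 m from the base axis. Payload 6.8 kg.
Tool frame: the origin (TCP) lies at the centre of the arm's flange, where the gripper is bolted on; the fingertips stand 173 mm ahead of it and the grasp point (between the pads) lies 155 mm ahead of it; x points along the fingers, y is the direction in which the jaws open and shut, and the axes are right-handed (so a half turn about x gives the same grasp; the last joint's range is limited). The gripper opens to 85 mm and grips with 20 to 120 N. Pads are 22 mm wide; open, the fingers measure 114 mm over their backs; the gripper's body (76 mm by 85 mm) begins 54 mm behind the grasp point. The pads swing forward as they close: fully open they stand 13 mm farther back than shut.
Start: joints at [1.19, 0.477, 0.022, 1.555, -0.011, 1.109, -0.083], TCP at [0.182, -0.65, 0.405] pointing down, gripper open.
Joint ranges: [-2.96, 2.96], [-0.34, 2.1], [-1.41, 1.46], [0.24, 2.44], [-1.37, 4.51], [0.17, 1.92], [-2.96, 2.96]. Speed limits (rad/s): [2.39, 2.39, 3.14, 3.14, 3.14, 3.14, 3.14].

## Interface

Orientations are given as a rotation vector (axis times angle).
In Python, from workcell import * gives the robot as it stands.
- The arm moves only by the tool carry_out, never from a script. Its argument "rows" is a list of rows, each an object with "travel": the shift along the tool's x, y, z in mm, a list of three; "spin": the turn about the tool's x in degrees; "jaw": the opening in per cent of the stroke, from 0 (shut) to 100 (fully open). A call has 1 to 8 rows; each row is the pose to reach, as a shift and turn from the pose commanded when the call began, along the tool's axes at that moment; what a row does not reach only later rows make up. A row lasts 1/10 s, in which the tool goes at most 50 mm and 8.59 degrees, less where a joint would pass 70% of its speed; a pose out of reach is approached as far as the arm can. A call with a gripper value outside its range is refused whole. The fingers move at their own pace and stop on an object; the grip force is fixed at half the most. Time passes only in rows, so rows that repeat a pose let the fingers close. It gives the time, the measured TCP pose, the force and the opening at its end, in the units of the state.
- get_state(): the state, without advancing time (a new reading comes with each control period).
- get_image(name): name is "scene" or "top"; returns the picture (480x640x3 uint8, blue, green, red); there is no depth.
- calibration(name): a dict with "fx", "fy", "cx", "cy" (pixels), "rvec" (rotation vector, rad) and "tvec" (3), from world to camera coordinates, as OpenCV has them. Camera axes: x right, y down, z forward; pixel columns grow to the right and rows downward; lengths in m; the calibration is good to about 2 mm. A picture is of the moment at which its call begins. calibration takes no time and is no camera call.
- hand_in(): hands the job in, once; it reports no verdict.
Trained networks look in the newest picture that a camera, given by its name, has taken for a name from the list of things; names that differ only in an ending like _2 or _b are one class to them, and where a whole thing is asked for, a point or a joint stands for the part that bears it (a point fixed in the world has none). Each returns a list of dicts, best first, with "confidence" (0 to 1); they miss things now and then, are a little off and sometimes report something else, mostly with a low value. They report only what shows in the picture. A call takes as long as a camera call. They do not tell look-alikes from the thing itself.
- outline_of(camera, query): "region" (480x640 bool, what is visible of it) and "rect" ([left, top, right, bottom] in pixels, round what is visible of it).
The state is a dict: "t": time; "joints": joint angles; "dq": joint speeds; "tau": joint torques, N m; "ee_pos": TCP position; "tool_rot": TCP orientation; "contact_force": force on the tool from outside, world axes, zero at the start; "torque": the same for the moment, N m; "gripper_width": finger opening in m.
Only numpy, scipy, OpenCV 4.12 (cv2) and the standard library are available. Lean on these libraries where they do the work, as an engineer would, in place of code of your own. Each camera call takes 0.05 s, during which the arm holds its last target.

## Working session

There is one attempt and no reset: what is moved stays moved. The work goes in short steps, Python scripts to look and compute and a tool call to move; the robot and the scene stay as the last step left them, time stands still between calls to the robot, and variables do not carry over. Pictures are saved under pics/ and viewed, and the job is handed in when it is done.

Besides the shell and the picture viewer there is one more tool, called after ">>>" as name([rows], argument=value, ...), one row to a line, values as JSON. carry_out: Moves the arm, as the interface text tells. Its arguments: {"type":"object","properties":{"rows":{"type":"array","items":{"type":"object","properties":{"travel":{"type":"array","items":{"type":"number"}},"spin":{"type":"number"},"jaw":{"type":"number"}}}}},"required":["rows"]}

```bash
mkdir -p pics; ls
python3 - <<'E'
from workcell import *
import cv2
s=get_state();print({k:s[k] for k in('t','ee_pos','tool_rot','contact_force','gripper_width')})
for n in('scene','top'):
    cv2.imwrite(f'pics/{n}0.png',get_image(n));print(n,calibration(n))
E
```

```text
pics
{'t': 0.0, 'ee_pos': array([ 0.18180433, -0.64975894,  0.40369476]), 'tool_rot': array([ 2.07588952,  0.28694531, -2.07667573]), 'contact_force': array([ 0.46070568, -0.46324483, -0.30834887]), 'gripper_width': 0.08535514067212574}
scene {'fx': 475.5948738372385, 'fy': 475.5948738372385, 'cx': 319.6265594835696, 'cy': 240.0661795721847, 'rvec': array([ 1.6822025 ,  2.12993249, -0.61713776]), 'tvec': array([ 0.07545498, -0.38566487,  1.61056643])}
top {'fx': 622.310903143536, 'fy': 622.310903143536, 'cx': 320.8145183768406, 'cy': 249.693148189871, 'rvec': array([ 2.14752217, -2.13654705,  0.15879118]), 'tvec': array([0.04937491, 0.56141522, 1.65696274])}
```

View pics/scene0.png

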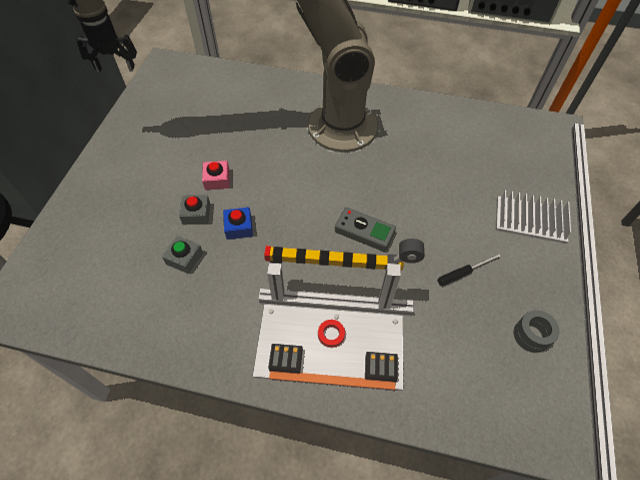

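View pics/top0.png

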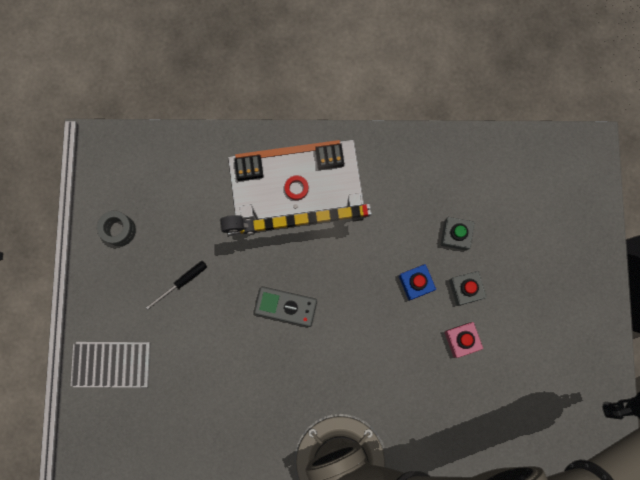

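Both pictures show the scene clearly. In the top view the bar runs from (245,226) to its red end at (368,210). The green button is at (460,232), the plain red one at (470,288), and the blue and pink look-alikes are at (418,281) and (465,340). The meter is at (286,307), in front of the bar.

```bash
cat > h.py <<'E'
from workcell import *
import cv2, numpy as np
from scipy.spatial.transform import Rotation as R
def cam(n):
    c=calibration(n);K=np.array([[c['fx'],0,c['cx']],[0,c['fy'],c['cy']],[0,0,1]]);return K,cv2.Rodrigues(c['rvec'])[0],np.array(c['tvec'])
def onz(n,uv,z):
    K,r,t=cam(n);d=r.T@np.linalg.inv(K)@np.array([uv[0],uv[1],1.]);o=-r.T@t
    return o+d*(z-o[2])/d[2]
def proj(n,P):
    K,r,t=cam(n);p=K@(r@np.asarray(P,float)+t);return p[:2]/p[2]
def tri(a,b):
    Ps=[K@np.c_[r,t] for K,r,t in(cam('top'),cam('scene'))]
    X=cv2.triangulatePoints(Ps[0],Ps[1],np.array(a,float),np.array(b,float)).ravel();return X[:3]/X[3]
E
python3 - <<'E'
from h import *
np.set_printoptions(precision=4,suppress=True)
for q in('bar_middle','ack_top','stop_top','weight_mid','meter','core_mid','driver_grip','bar_end'):
  for n in('top','scene'):
    for d in outline_of(n,q)[:3]:
        m=d['region'];ys,xs=np.nonzero(m)
        print(q,n,round(d['confidence'],2),np.round(d['rect']),len(xs),(xs.mean().round(1),ys.mean().round(1)))
im=get_image('top');cv2.imwrite('pics/topc.png',cv2.resize(im[140:340,210:510],None,fx=2.6,fy=2.6,interpolation=cv2.INTER_CUBIC))
im=get_image('scene');cv2.imwrite('pics/scc.png',cv2.resize(im[150:310,150:450],None,fx=2.6,fy=2.6,interpolation=cv2.INTER_CUBIC))
E
```

```text
bar_middle top 0.59 [222. 204. 370. 231.] 1777 (np.float64(290.1), np.float64(219.5))
bar_middle top 0.21 [460. 283. 477. 293.] 119 (np.float64(469.8), np.float64(286.6))
bar_middle scene 0.75 [263. 237. 422. 270.] 2383 (np.float64(348.2), np.float64(256.5))
ack_top top 0.49 [452. 224. 470. 238.] 97 (np.float64(460.0), np.float64(230.8))
ack_top scene 0.68 [174. 242. 185. 254.] 123 (np.float64(178.8), np.float64(247.5))
stop_top top 0.58 [258. 290. 317. 328.] 1622 (np.float64(285.5), np.float64(306.2))
stop_top top 0.57 [464. 337. 474. 342.] 123 (np.float64(466.2), np.float64(339.4))
stop_top top 0.2 [223. 204. 370. 234.] 1777 (np.float64(287.4), np.float64(219.8))
stop_top scene 0.44 [229. 213. 244. 219.] 81 (np.float64(235.7), np.float64(215.2))
stop_top scene 0.43 [188. 199. 197. 206.] 64 (np.float64(191.6), np.float64(201.5))
weight_mid top 0.96 [217. 203. 370. 232.] 1920 (np.float64(288.3), np.float64(219.6))
weight_mid scene 0.66 [264. 242. 424. 270.] 2531 (np.float64(349.0), np.float64(256.7))
meter top 0.94 [256. 287. 313. 327.] 1698 (np.float64(285.1), np.float64(305.9))
meter top 0.49 [221. 202. 371. 233.] 1882 (np.float64(287.8), np.float64(219.8))
meter scene 0.85 [336. 210. 393. 251.] 1558 (np.float64(364.7), np.float64(229.5))
core_mid top 0.84 [284. 176. 307. 201.] 317 (np.float64(295.4), np.float64(187.4))
core_mid scene 0.91 [316. 323. 344. 351.] 558 (np.float64(331.6), np.float64(333.9))
driver_grip top 0.89 [151. 260. 208. 304.] 375 (np.float64(187.9), np.float64(275.8))
driver_grip top 0.68 [218. 204. 370. 231.] 1837 (np.float64(288.2), np.float64(219.7))
driver_grip scene 0.68 [438. 252. 499. 285.] 465 (np.float64(460.6), np.float64(272.4))
bar_end top 0.94 [220. 206. 371. 232.] 1807 (np.float64(289.9), np.float64(219.5))
bar_end scene 0.82 [263. 242. 425. 274.] 2284 (np.float64(347.9), np.float64(256.7))
```

View pics/topc.png

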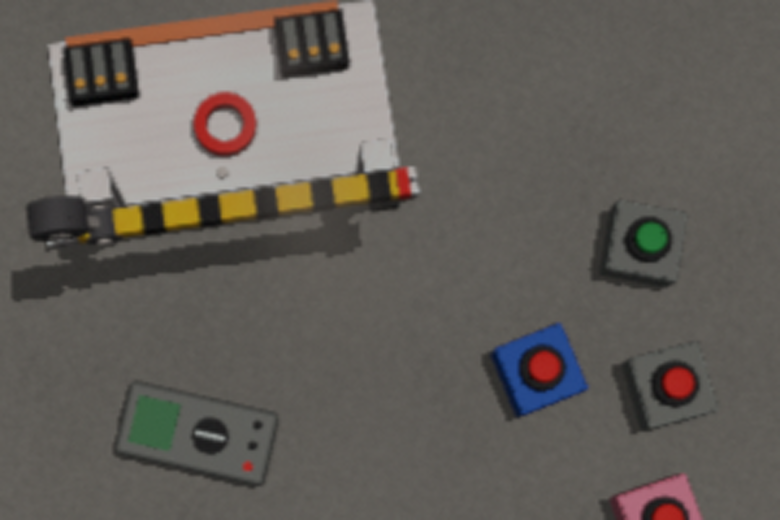

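View pics/scc.png

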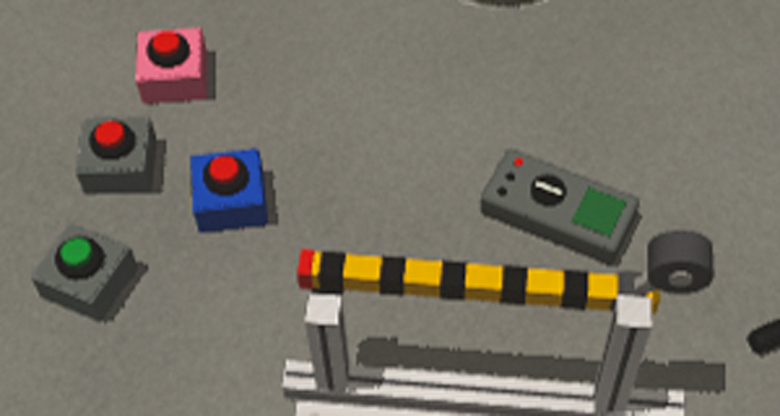

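Run:
```python
from h import *
np.set_printoptions(precision=4,suppress=True)
T=lambda u,v:(210+u/2.6,140+v/2.6); S=lambda u,v:(150+u/2.6,150+v/2.6)
e=onz('top',T(411,183),.19);f=onz('top',T(114,221),.1925)
print('end',e,'inner',f,np.degrees(np.arctan2(*(f-e)[[0,1]])),np.linalg.norm(e-f))
print('end tri',tri(T(411,182),S(303,268)))
print('green',onz('top',T(652,237),.067),onz('scene',S(74,251),.067),tri(T(652,237),S(74,251)))
print('red',onz('top',T(678,382),.067),onz('scene',S(109,133),.067))
print('blue',onz('top',T(545,366),.067))
print('pink',onz('top',(466,339.4),.067))
print('plate',onz('top',T(50,43),.012),onz('top',T(375,2),.012))
print('meter corners',[onz('top',T(*p),.036)[:2] for p in((135,381),(277,412),(263,486),(116,455))])
print('core',onz('top',(295.4,187.4),.03))
# model fit: yaw, hinge using end & inner; reprojection of points
s=get_state();print(R.from_rotvec(s['tool_rot']).as_matrix())
```

```text
end [ 0.6393 -0.0665  0.19  ] inner [0.6001 0.2197 0.1925] -7.8130590872979715 0.2888996185150902
end tri [ 0.642  -0.0638  0.1783]
green [ 0.61   -0.3256  0.067 ] [ 0.6142 -0.32    0.067 ] [ 0.6107 -0.3259  0.0598]
red [ 0.459 -0.348  0.067] [ 0.4632 -0.3414  0.067 ]
blue [ 0.4748 -0.212   0.067 ]
pink [ 0.3205 -0.3312  0.067 ]
plate [0.8326 0.3144 0.012 ] [ 0.8808 -0.0414  0.012 ]
meter corners [array([0.4601, 0.2118]), array([0.4284, 0.0631]), array([0.3518, 0.0772]), array([0.383, 0.23 ])]
core [0.7387 0.1242 0.03  ]
[[ 0.      0.2694 -0.963 ]
 [-0.     -0.963  -0.2694]
 [-1.      0.     -0.    ]]
```

>>> carry_out([
  {"travel": [0, -27, -42], "spin": 1, "jaw": 0},
  {"travel": [0, -54, -84], "spin": 2, "jaw": 0},
  {"travel": [0, -81, -126], "spin": 3, "jaw": 0},
  {"travel": [0, -108, -168], "spin": 4, "jaw": 0},
  {"travel": [0, -135, -210], "spin": 5, "jaw": 0},
  {"travel": [0, -162, -252], "spin": 6, "jaw": 0},
  {"travel": [0, -189, -294], "spin": 7, "jaw": 0},
  {"travel": [0, -190, -295], "spin": 7.8, "jaw": 0},
])

```text
t: 1.8
ee_pos: [0.4204, -0.3811, 0.4051]
tool_rot: [2.15, 0.162, -2.142]
contact_force: [0.3, -0.8, -0.0]
gripper_width: -0.0002
```

```bash
cat >> h.py <<'E'
E0=np.array([.640,-.0655]);D=np.array([.1355,-.9908])
def go(P):
    "tool-axis mm shift from measured pose to world TCP P"
    s=get_state();r=R.from_rotvec(s['tool_rot']).as_matrix()
    print('t',s['t'],'pos',s['ee_pos'].round(4),'F',np.round(s['contact_force'],1),'w',round(s['gripper_width'],4),'ty',r[:,1].round(3),'yaw',np.degrees(np.arctan2(r[1,1],r[0,1])).round(2),'tilt',r[2,0].round(4))
    v=r.T@(np.array(P)-s['ee_pos'])*1000;print('travel',v.round(1));return v
E
python3 -c "
from h import *
go([*(E0+D*.06),.405])"
```

```text
t 1.8 pos [ 0.4204 -0.3811  0.4051] F [ 0.3 -0.8 -0. ] w -0.0002 ty [ 0.147 -0.989 -0.002] yaw -81.53 tilt -1.0
travel [   1.5 -219.8 -263. ]
```

>>> carry_out([
  {"travel": [0, -30, -36], "spin": 0, "jaw": 0},
  {"travel": [0, -60, -72], "spin": 0, "jaw": 0},
  {"travel": [0, -90, -108], "spin": 0, "jaw": 0},
  {"travel": [0, -120, -144], "spin": 0, "jaw": 0},
  {"travel": [0, -150, -180], "spin": 0, "jaw": 0},
  {"travel": [0, -180, -216], "spin": 0, "jaw": 0},
  {"travel": [0, -210, -252], "spin": 0, "jaw": 0},
  {"travel": [0, -217, -260], "spin": 0, "jaw": 0},
])

```text
t: 2.6
ee_pos: [0.6457, -0.1309, 0.4046]
tool_rot: [2.15, 0.159, -2.146]
contact_force: [-0.1, 1.1, -0.2]
gripper_width: 0.0003
```

```bash
python3 -c "
from h import *
go([*(E0+D*.06),.318])
cv2.imwrite('pics/s1.png',get_image('scene')[100:340,200:520].repeat(2,0).repeat(2,1))
cv2.imwrite('pics/t1.png',get_image('top')[120:320,200:440].repeat(3,0).repeat(3,1))"
```

```text
t 2.6 pos [ 0.6457 -0.1309  0.4046] F [-0.1  1.1 -0.2] w 0.0003 ty [ 0.144 -0.99  -0.003] yaw -81.71 tilt -1.0
travel [86.6 -5.3 -3. ]
```

View pics/s1.png

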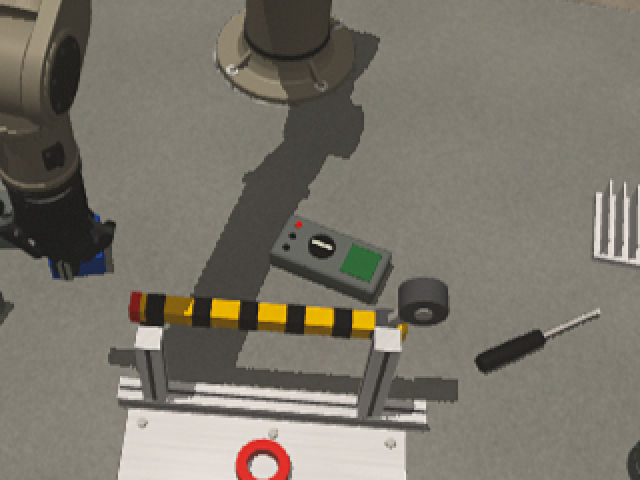

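View pics/t1.png

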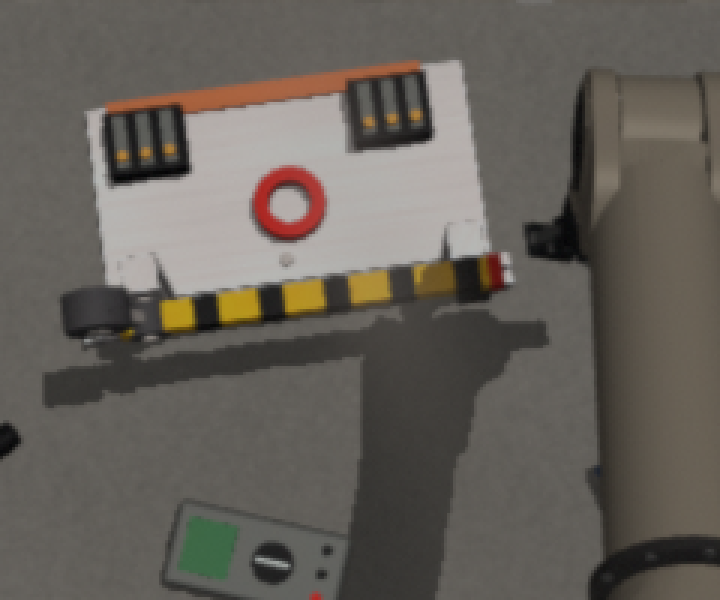

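>>> carry_out([
  {"travel": [20, -2, -2], "spin": 0.3, "jaw": 0},
  {"travel": [50, -4, -2], "spin": 0.5, "jaw": 0},
  {"travel": [75, -5, -3], "spin": 0.5, "jaw": 0},
  {"travel": [78, -5, -3], "spin": 0.5, "jaw": 0},
  {"travel": [78, -5, -3], "spin": 0.5, "jaw": 0},
])

```text
t: 3.2
ee_pos: [0.6443, -0.1337, 0.3266]
tool_rot: [2.154, 0.135, -2.158]
contact_force: [0.7, 0.7, 1.1]
gripper_width: 0.0
```

```bash
python3 -c "
from h import *
go([*(E0+D*.03),.326])
cv2.imwrite('pics/s2.png',cv2.resize(get_image('scene')[180:320,190:350],None,fx=5,fy=4.2,interpolation=3)[:600])
cv2.imwrite('pics/t2.png',get_image('top')[170:270,320:440].repeat(5,0).repeat(5,1))"
```

```text
t 3.2 pos [ 0.6443 -0.1337  0.3266] F [0.7 0.7 1.1] w 0.0 ty [ 0.125 -0.992  0.001] yaw -82.8 tilt -1.0
travel [  0.6 -38.2  -4.6]
```

View pics/s2.png

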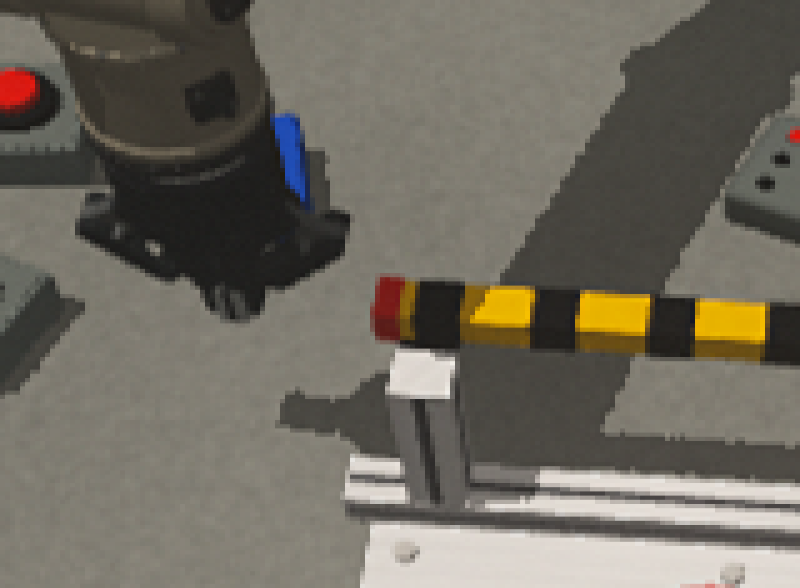

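View pics/t2.png

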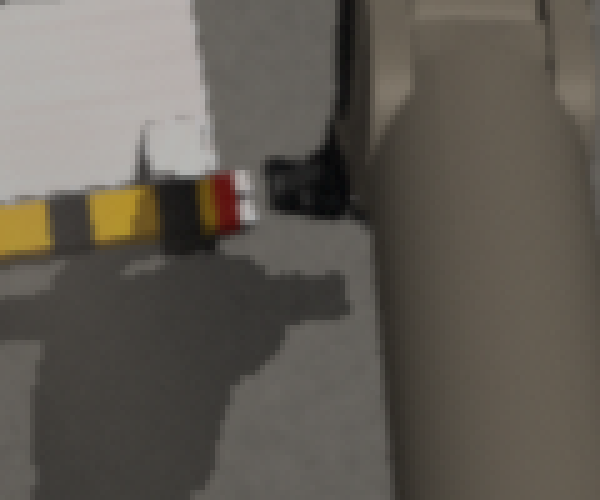

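The closed finger backs slope outwards above the tips, so pushing with them would press the bar down. I'll turn the gripper a quarter turn and use the flat edge of a single finger against the end face instead.

```bash
python3 -c "
from h import *
print(get_state()['joints'].round(3))"
```

```text
[ 0.24   0.531 -0.183  1.657  0.113  0.962 -1.428]
```

>>> carry_out([
  {"travel": [0, 0, 0], "spin": -8.5, "jaw": 15},
  {"travel": [0, 0, 0], "spin": -17, "jaw": 15},
  {"travel": [0, 0, 0], "spin": -25.5, "jaw": 15},
  {"travel": [0, 0, 0], "spin": -34, "jaw": 15},
  {"travel": [0, 0, 0], "spin": -42.5, "jaw": 15},
  {"travel": [0, 0, 0], "spin": -51, "jaw": 15},
  {"travel": [0, 0, 0], "spin": -59.5, "jaw": 15},
  {"travel": [0, 0, 0], "spin": -68, "jaw": 15},
])

```text
t: 4.1
ee_pos: [0.6454, -0.1325, 0.3287]
tool_rot: [1.392, 1.077, -1.39]
contact_force: [-0.7, -0.4, -0.0]
gripper_width: 0.013
```

>>> carry_out([
  {"travel": [0, 0, 0], "spin": -8.5, "jaw": 15},
  {"travel": [0, 0, 0], "spin": -16, "jaw": 15},
  {"travel": [0, 0, 0], "spin": -22.6, "jaw": 15},
  {"travel": [0, 0, 0], "spin": -22.6, "jaw": 15},
  {"travel": [0, 0, 0], "spin": -22.6, "jaw": 15},
])

```text
t: 4.6
ee_pos: [0.6453, -0.1324, 0.3279]
tool_rot: [1.11, 1.268, -1.109]
contact_force: [0.0, 0.7, -0.2]
gripper_width: 0.0125
```

```bash
python3 -c "
from h import *
X=np.array([.9908,.1355])
go([*(E0+D*.03-X*.0136),.318])
cv2.imwrite('pics/s3.png',cv2.resize(get_image('scene')[180:320,190:350],None,fx=5,fy=4.2,interpolation=3)[:600])
cv2.imwrite('pics/t3.png',get_image('top')[170:270,320:440].repeat(5,0).repeat(5,1))"
```

```text
t 4.6 pos [ 0.6453 -0.1324  0.3279] F [ 0.   0.7 -0.2] w 0.0125 ty [0.991 0.134 0.002] yaw 7.7 tilt -1.0
travel [  9.8  -9.8 -37. ]
```

View pics/s3.png

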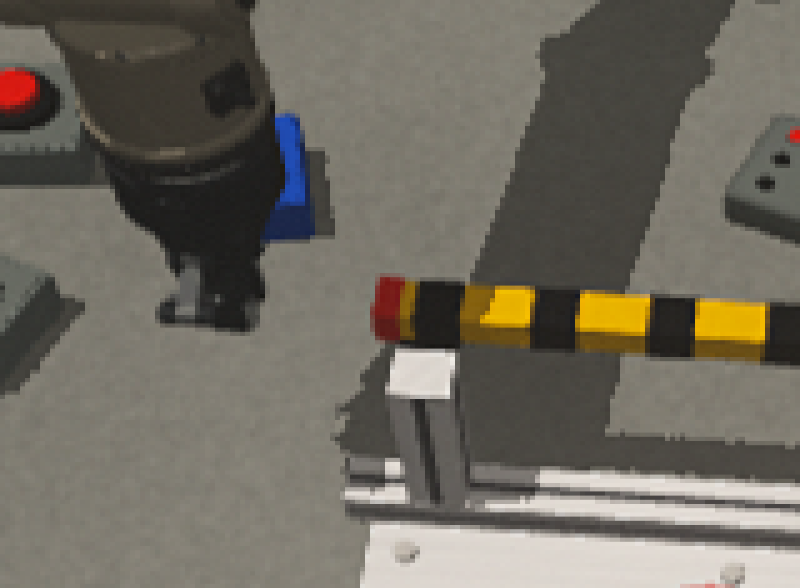

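>>> carry_out([
  {"travel": [5, -5, -15], "spin": 0, "jaw": 15},
  {"travel": [10, -10, -30], "spin": 0, "jaw": 15},
  {"travel": [10, -10, -37], "spin": 0, "jaw": 15},
  {"travel": [10, -10, -37], "spin": 0, "jaw": 15},
])

```text
t: 5.1
ee_pos: [0.6297, -0.0939, 0.3166]
tool_rot: [1.104, 1.274, -1.104]
contact_force: [0.5, 0.4, 1.1]
gripper_width: 0.013
```

```bash
python3 -c "
from h import *
X=np.array([.9908,.1355])
go([*(E0+D*.011-X*.0136),.318])
cv2.imwrite('pics/s4.png',cv2.resize(get_image('scene')[200:300,210:330],None,fx=6.6,fy=6,interpolation=3)[:600])
cv2.imwrite('pics/t4.png',get_image('top')[170:270,320:440].repeat(5,0).repeat(5,1))"
```

```text
t 5.1 pos [ 0.6297 -0.0939  0.3166] F [0.5 0.4 1.1] w 0.013 ty [ 0.99   0.141 -0.   ] yaw 8.13 tilt -1.0
travel [ -1.4   0.6 -15.8]
```

View pics/s4.png

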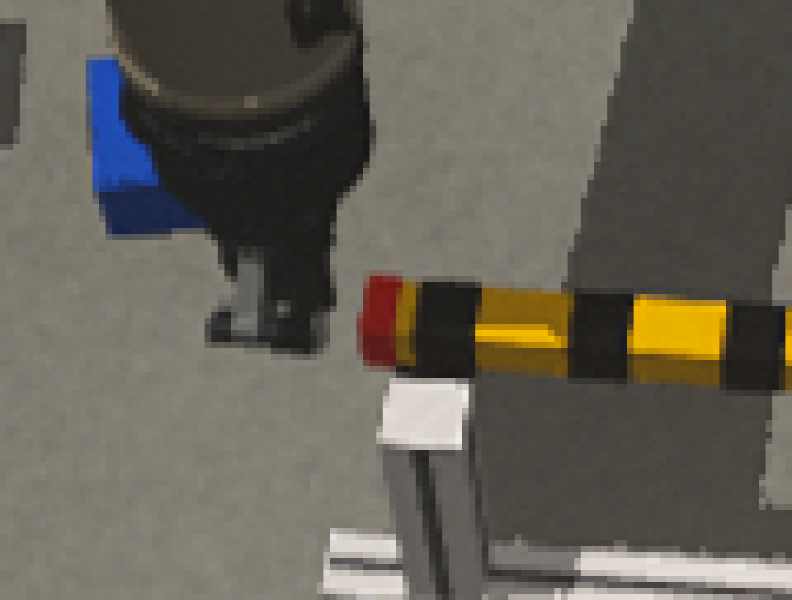

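View pics/t4.png

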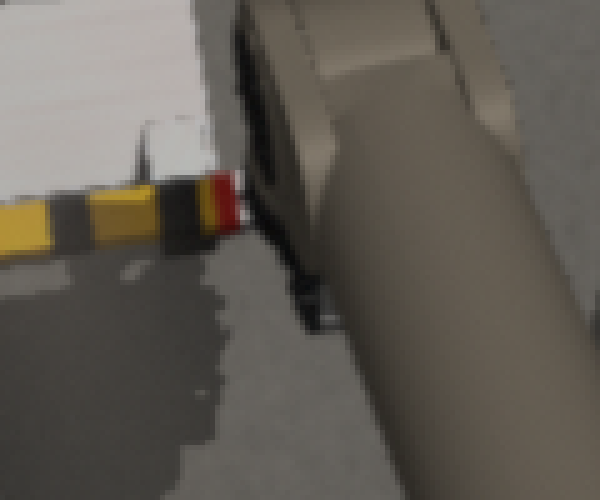

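>>> carry_out([
  {"travel": [0, 0, -6], "spin": 0, "jaw": 15},
  {"travel": [0, 0, -11], "spin": 0, "jaw": 15},
  {"travel": [0, 0, -14], "spin": 0, "jaw": 15},
  {"travel": [0, 0, -15], "spin": 0, "jaw": 15},
  {"travel": [0, 0, -16], "spin": 0, "jaw": 15},
  {"travel": [0, 0, -16], "spin": 0, "jaw": 15},
])

```text
t: 5.8
ee_pos: [0.6279, -0.0808, 0.3167]
tool_rot: [1.107, 1.271, -1.107]
contact_force: [-0.5, -0.8, 0.9]
gripper_width: 0.0129
```

>>> carry_out([
  {"travel": [0, 0, -1], "spin": 0, "jaw": 15},
  {"travel": [0, 0, -2], "spin": 0, "jaw": 15},
  {"travel": [0, 0, -2], "spin": 0, "jaw": 15},
])

```text
t: 6.1
ee_pos: [0.6276, -0.0786, 0.3167]
tool_rot: [1.107, 1.272, -1.107]
contact_force: [-0.4, 0.1, -0.9]
gripper_width: 0.013
```

>>> carry_out([
  {"travel": [0, 0, -1], "spin": 0, "jaw": 15},
  {"travel": [0, 0, -2], "spin": 0, "jaw": 15},
  {"travel": [0, 0, -2], "spin": 0, "jaw": 15},
])

```text
t: 6.4
ee_pos: [0.6274, -0.0775, 0.3167]
tool_rot: [1.107, 1.27, -1.108]
contact_force: [1.1, -3.1, -1.0]
gripper_width: 0.013
```

>>> carry_out([
  {"travel": [0, 0, -1], "spin": 0, "jaw": 15},
  {"travel": [0, 0, -2], "spin": 0, "jaw": 15},
  {"travel": [0, 0, -2], "spin": 0, "jaw": 15},
])

```text
t: 6.7
ee_pos: [0.6273, -0.0771, 0.3167]
tool_rot: [1.107, 1.268, -1.11]
contact_force: [1.1, -7.0, 0.2]
gripper_width: 0.0129
```

>>> carry_out([
  {"travel": [-3, 0, -1], "spin": 0, "jaw": 15},
  {"travel": [-8, 0, -1], "spin": 0, "jaw": 15},
  {"travel": [-14, 0, -1], "spin": 0, "jaw": 15},
  {"travel": [-20, 0, -1], "spin": 0, "jaw": 15},
  {"travel": [-20, 0, -1], "spin": 0, "jaw": 15},
])

```text
t: 7.2
ee_pos: [0.6271, -0.0759, 0.3373]
tool_rot: [1.107, 1.268, -1.109]
contact_force: [2.0, -6.6, -1.4]
gripper_width: 0.0128
```

```bash
python3 -c "
from h import *
go([.6273,-.0771,.3167])
cv2.imwrite('pics/s5.png',cv2.resize(get_image('scene')[180:300,210:330],None,fx=5,fy=5,interpolation=3)[:600])"
```

```text
t 7.2 pos [ 0.6271 -0.0759  0.3373] F [ 2.  -6.6 -1.4] w 0.0128 ty [0.991 0.136 0.001] yaw 7.79 tilt -1.0
travel [20.6 -0.   1.1]
```

View pics/s5.png

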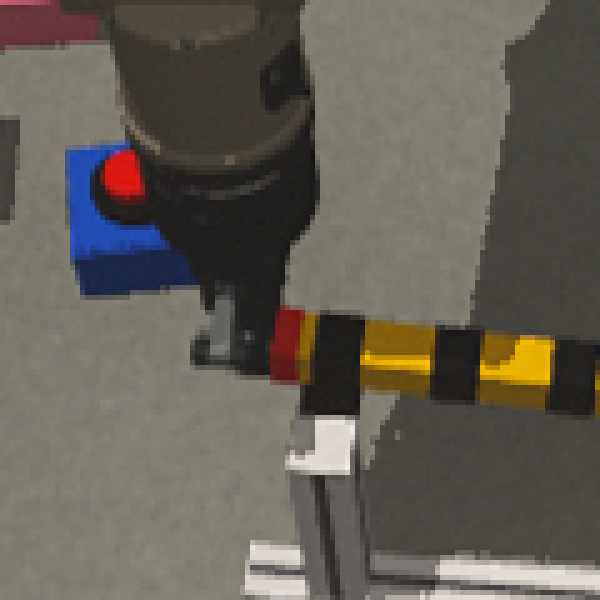

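```bash
python3 -c "
from math import *
f=lambda p:(300*sin(p)+12.5*(1-cos(p)),300-300*cos(p)-12.5*sin(p))
p=.069
while p<1.15:
  print([ '%.3f'%p]+['%.1f'%v for v in f(p)]);p+=.028"
```

```text
['0.069', '20.7', '-0.1']
['0.097', '29.1', '0.2']
['0.125', '37.5', '0.8']
['0.153', '45.9', '1.6']
['0.181', '54.2', '2.7']
['0.209', '62.5', '3.9']
['0.237', '70.8', '5.5']
['0.265', '79.0', '7.2']
['0.293', '87.2', '9.2']
['0.321', '95.3', '11.4']
['0.349', '103.3', '13.8']
['0.377', '111.3', '16.5']
['0.405', '119.2', '19.3']
['0.433', '127.0', '22.4']
['0.461', '134.8', '25.8']
['0.489', '142.4', '29.3']
['0.517', '149.9', '33.0']
['0.545', '157.3', '37.0']
['0.573', '164.6', '41.1']
['0.601', '171.8', '45.5']
['0.629', '178.9', '50.1']
['0.657', '185.8', '54.8']
['0.685', '192.6', '59.8']
['0.713', '199.3', '64.9']
['0.741', '205.8', '70.2']
['0.769', '212.1', '75.7']
['0.797', '218.3', '81.4']
['0.825', '224.4', '87.3']
['0.853', '230.3', '93.3']
['0.881', '236.0', '99.4']
['0.909', '241.5', '105.8']
['0.937', '246.8', '112.3']
['0.965', '252.0', '118.9']
['0.993', '257.0', '125.7']
['1.021', '261.8', '132.6']
['1.049', '266.3', '139.6']
['1.077', '270.7', '146.8']
['1.105', '274.9', '154.1']
['1.133', '278.9', '161.5']
```

>>> carry_out([
  {"travel": [-6, 0, 0], "spin": 0, "jaw": 15},
  {"travel": [-14, 0, -1], "spin": 0, "jaw": 15},
  {"travel": [-22, 0, -1.5], "spin": 0, "jaw": 15},
  {"travel": [-30, 0, -2.5], "spin": 0, "jaw": 15},
  {"travel": [-38, 0, -3.5], "spin": 0, "jaw": 15},
  {"travel": [-46, 0, -5], "spin": 0, "jaw": 15},
  {"travel": [-54, 0, -6.5], "spin": 0, "jaw": 15},
  {"travel": [-62, 0, -8.5], "spin": 0, "jaw": 15},
])

```text
t: 8.05
ee_pos: [0.6254, -0.0667, 0.3989]
tool_rot: [1.106, 1.27, -1.11]
contact_force: [-1.2, -6.8, -0.1]
gripper_width: 0.0129
```

```bash
python3 -c "
from h import *
go([.6274,-.0775,.3167])
cv2.imwrite('pics/s6.png',cv2.resize(get_image('scene')[160:300,210:370],None,fx=4,fy=4,interpolation=3)[:600])"
```

```text
t 8.05 pos [ 0.6254 -0.0667  0.3989] F [-1.2 -6.8 -0.1] w 0.0129 ty [ 0.991  0.137 -0.002] yaw 7.85 tilt -1.0
travel [82.2  0.7 10.8]
```

View pics/s6.png

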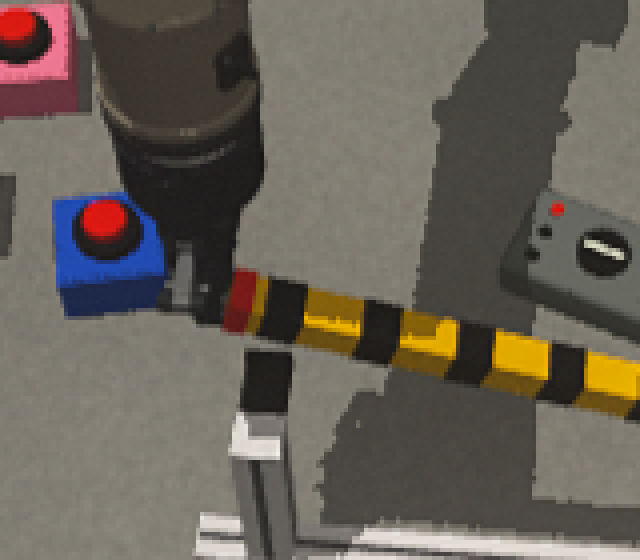

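>>> carry_out([
  {"travel": [-7, 0, -2], "spin": 0, "jaw": 15},
  {"travel": [-15, 0, -4.5], "spin": 0, "jaw": 15},
  {"travel": [-23, 0, -7], "spin": 0, "jaw": 15},
  {"travel": [-31, 0, -10], "spin": 0, "jaw": 15},
  {"travel": [-39, 0, -13], "spin": 0, "jaw": 15},
  {"travel": [-47, 0, -16.5], "spin": 0, "jaw": 15},
  {"travel": [-55, 0, -20], "spin": 0, "jaw": 15},
  {"travel": [-62, 0, -24], "spin": 0, "jaw": 15},
])

```text
t: 8.9
ee_pos: [0.6222, -0.0436, 0.4615]
tool_rot: [1.106, 1.268, -1.111]
contact_force: [-1.3, -8.0, 2.6]
gripper_width: 0.0132
```

```bash
python3 -c "
from h import *
go([.6274,-.0775,.3167])
cv2.imwrite('pics/s7.png',cv2.resize(get_image('scene')[140:300,210:400],None,fx=3.5,fy=3.5,interpolation=3)[:600])"
```

```text
t 8.9 pos [ 0.6222 -0.0436  0.4615] F [-1.3 -8.   2.6] w 0.0132 ty [ 0.991  0.136 -0.001] yaw 7.79 tilt -1.0
travel [145.    0.7  33.7]
```

View pics/s7.png

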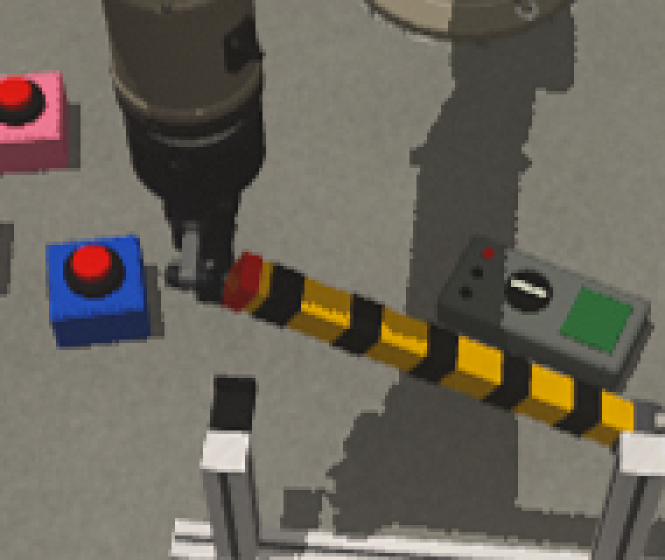

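>>> carry_out([
  {"travel": [-7, 0, -3.5], "spin": 0, "jaw": 15},
  {"travel": [-15, 0, -8], "spin": 0, "jaw": 15},
  {"travel": [-22, 0, -12.5], "spin": 0, "jaw": 15},
  {"travel": [-29, 0, -17], "spin": 0, "jaw": 15},
  {"travel": [-36, 0, -22], "spin": 0, "jaw": 15},
  {"travel": [-43, 0, -27], "spin": 0, "jaw": 15},
  {"travel": [-50, 0, -32], "spin": 0, "jaw": 15},
  {"travel": [-57, 0, -37], "spin": 0, "jaw": 15},
])

```text
t: 9.75
ee_pos: [0.6171, -0.0067, 0.519]
tool_rot: [1.106, 1.268, -1.11]
contact_force: [-1.1, -5.4, 3.6]
gripper_width: 0.0129
```

```bash
python3 -c "
from h import *
go([.6274,-.0775,.3167])
cv2.imwrite('pics/s8.png',cv2.resize(get_image('scene')[120:280,210:400],None,fx=3.5,fy=3.5,interpolation=3)[:600])"
```

```text
t 9.75 pos [ 0.6171 -0.0067  0.519 ] F [-1.1 -5.4  3.6] w 0.0129 ty [ 0.991  0.135 -0.   ] yaw 7.78 tilt -1.0
travel [202.5   0.6  70.9]
```

View pics/s8.png

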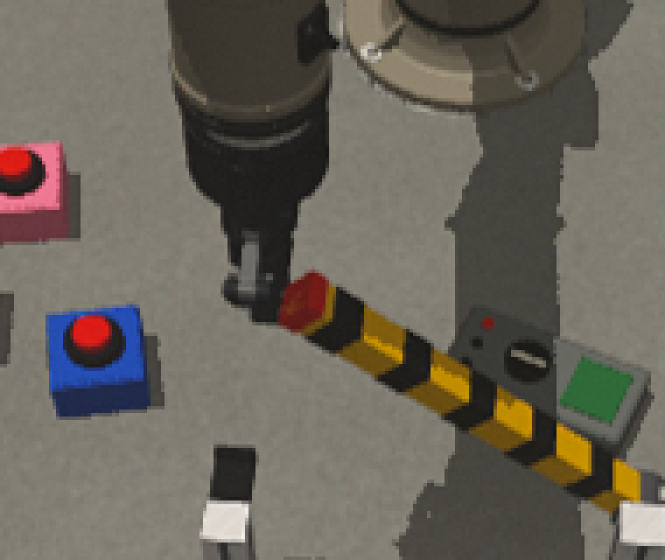

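>>> carry_out([
  {"travel": [-6, 0, -5], "spin": 0, "jaw": 15},
  {"travel": [-12, 0, -11], "spin": 0, "jaw": 15},
  {"travel": [-18, 0, -17], "spin": 0, "jaw": 15},
  {"travel": [-24, 0, -23], "spin": 0, "jaw": 15},
  {"travel": [-30, 0, -29], "spin": 0, "jaw": 15},
  {"travel": [-36, 0, -36], "spin": 0, "jaw": 15},
  {"travel": [-41, 0, -42], "spin": 0, "jaw": 15},
  {"travel": [-46, 0, -49], "spin": 0, "jaw": 15},
])

```text
t: 10.6
ee_pos: [0.6103, 0.0447, 0.5638]
tool_rot: [1.106, 1.273, -1.106]
contact_force: [1.0, -0.5, 0.3]
gripper_width: 0.0131
```

>>> carry_out([
  {"travel": [-5, 0, -6], "spin": 0, "jaw": 15},
  {"travel": [-9, 0, -13], "spin": 0, "jaw": 15},
  {"travel": [-13, 0, -19], "spin": 0, "jaw": 15},
  {"travel": [-16, 0, -25], "spin": 0, "jaw": 15},
  {"travel": [-16, 0, -27], "spin": 0, "jaw": 15},
])

```text
t: 11.1
ee_pos: [0.6066, 0.0715, 0.5802]
tool_rot: [1.106, 1.272, -1.105]
contact_force: [0.7, 0.9, 1.3]
gripper_width: 0.013
```

```bash
python3 -c "
from h import *
go([.6274,-.0775,.3167])
cv2.imwrite('pics/s9.png',cv2.resize(get_image('scene')[80:280,210:440],None,fx=3,fy=3,interpolation=3)[:600])"
```

```text
t 11.1 pos [0.6066 0.0715 0.5802] F [0.7 0.9 1.3] w 0.013 ty [0.99  0.139 0.001] yaw 8.0 tilt -1.0
travel [263.4  -0.3 150.6]
```

View pics/s9.png

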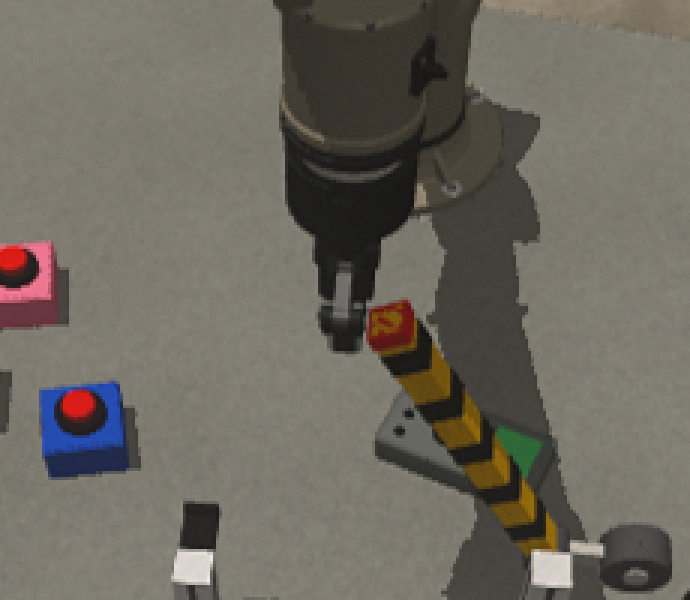

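>>> carry_out([
  {"travel": [0, 0, 0], "spin": 0, "jaw": 15},
  {"travel": [0, 0, 0], "spin": 0, "jaw": 15},
  {"travel": [0, 0, 0], "spin": 0, "jaw": 15},
  {"travel": [0, 0, 0], "spin": 0, "jaw": 15},
  {"travel": [0, 0, 0], "spin": 0, "jaw": 15},
  {"travel": [0, 0, 0], "spin": 0, "jaw": 15},
])

```text
t: 11.75
ee_pos: [0.6068, 0.0702, 0.5797]
tool_rot: [1.107, 1.271, -1.107]
contact_force: [0.3, -0.6, 0.0]
gripper_width: 0.0129
```

```bash
python3 -c "
from h import *
go([.62,-.3,.5])
cv2.imwrite('pics/s10.png',cv2.resize(get_image('scene')[80:280,210:440],None,fx=3,fy=3,interpolation=3)[:600])"
```

```text
t 11.75 pos [0.6068 0.0702 0.5797] F [ 0.3 -0.6  0. ] w 0.0129 ty [0.99  0.138 0.   ] yaw 7.92 tilt -1.0
travel [ 79.7 -38.  368.5]
```

View pics/s10.png

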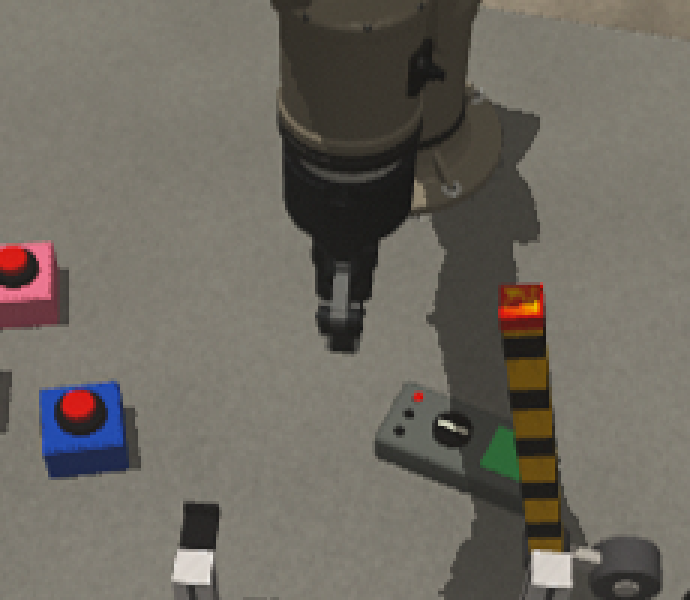

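>>> carry_out([
  {"travel": [10, -5, 45], "spin": 0, "jaw": 0},
  {"travel": [25, -10, 92], "spin": 0, "jaw": 0},
  {"travel": [45, -18, 138], "spin": 0, "jaw": 0},
  {"travel": [65, -26, 183], "spin": 0, "jaw": 0},
  {"travel": [85, -34, 228], "spin": 0, "jaw": 0},
  {"travel": [105, -42, 273], "spin": 0, "jaw": 0},
  {"travel": [125, -48, 318], "spin": 0, "jaw": 0},
  {"travel": [145, -48, 363], "spin": 0, "jaw": 0},
])

```text
t: 12.6
ee_pos: [0.6086, -0.2981, 0.4342]
tool_rot: [1.107, 1.271, -1.108]
contact_force: [-0.1, -0.3, 0.4]
gripper_width: -0.0
```

```bash
python3 -c "
from h import *
go([.6115,-.324,.28])"
```

```text
t 12.6 pos [ 0.6086 -0.2981  0.4342] F [-0.1 -0.3  0.4] w -0.0 ty [ 0.991  0.137 -0.   ] yaw 7.88 tilt -1.0
travel [154.2  -0.7  25.9]
```

>>> carry_out([
  {"travel": [20, 0, 10], "spin": 0, "jaw": 0},
  {"travel": [60, 0, 22], "spin": 0, "jaw": 0},
  {"travel": [105, 0, 23], "spin": 0, "jaw": 0},
  {"travel": [140, 0, 23], "spin": 0, "jaw": 0},
  {"travel": [154, 0, 23], "spin": 0, "jaw": 0},
  {"travel": [154, 0, 23], "spin": 0, "jaw": 0},
  {"travel": [154, 0, 23], "spin": 0, "jaw": 0},
])

```text
t: 13.3
ee_pos: [0.6134, -0.3187, 0.2825]
tool_rot: [1.107, 1.269, -1.105]
contact_force: [0.4, 0.0, 0.6]
gripper_width: 0.0001
```

```bash
python3 -c "
from h import *
go([.6115,-.324,.24])
cv2.imwrite('pics/s11.png',cv2.resize(get_image('scene')[160:310,140:420],None,fx=2.8,fy=2.8,interpolation=3)[:600])
cv2.imwrite('pics/t11.png',cv2.resize(get_image('top')[140:340,200:510],None,fx=2.5,fy=2.5,interpolation=3)[:600])"
```

```text
t 13.3 pos [ 0.6134 -0.3187  0.2825] F [0.4 0.  0.6] w 0.0001 ty [0.99  0.138 0.002] yaw 7.94 tilt -1.0
travel [42.5 -2.7  5. ]
```

View pics/s11.png

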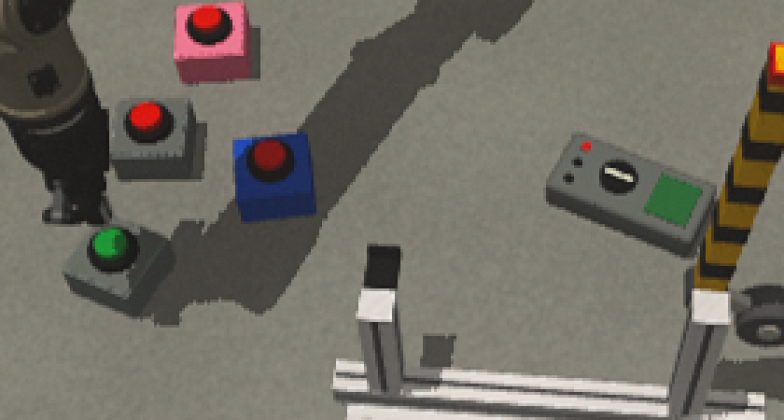

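View pics/t11.png

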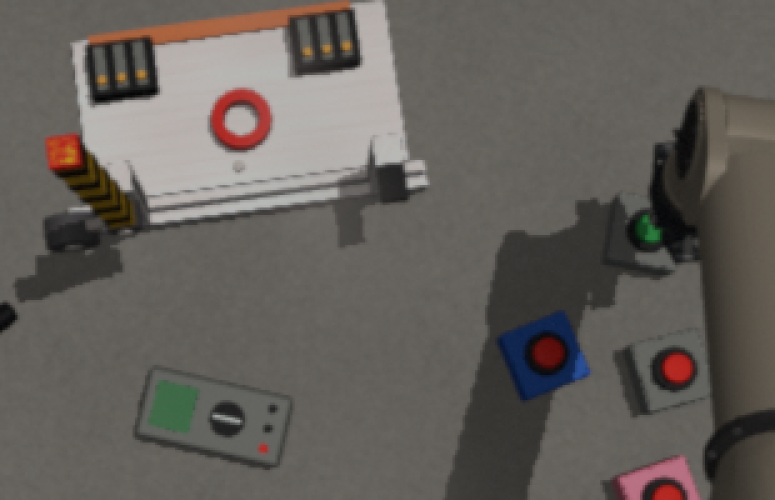

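```bash
python3 -c "
from h import *
print(proj('scene',[.6134,-.3187,.1095]),proj('scene',[.6115,-.324,.067]),proj('top',[.6115,-.324,.067]))
im=get_image('scene')
m=cv2.inRange(im,(0,90,0),(110,255,60));ys,xs=np.nonzero(m[220:270,160:200]);print(xs.mean()+160,ys.mean()+220,len(xs))
for n in (1,):
  X=onz('scene',(xs.mean()+160,ys.mean()+220),.065);print(X)
"
```

```text
[175.09367251 237.71620886] [177.44025645 245.4175992 ] [460.14261979 230.58810404]
177.44444444444446 246.09722222222223 72
[ 0.61244281 -0.32411664  0.065     ]
```

>>> carry_out([
  {"travel": [5, -2, 4], "spin": 0, "jaw": 0},
  {"travel": [15, -2, 5], "spin": 0, "jaw": 0},
  {"travel": [27, -2, 5], "spin": 0, "jaw": 0},
  {"travel": [36, -2, 5], "spin": 0, "jaw": 0},
  {"travel": [39, -2, 5], "spin": 0, "jaw": 0},
  {"travel": [39, -2, 5], "spin": 0, "jaw": 0},
])

```text
t: 14.05
ee_pos: [0.6109, -0.3236, 0.2407]
tool_rot: [1.106, 1.273, -1.107]
contact_force: [-0.6, -0.2, 0.1]
gripper_width: -0.0002
```

>>> carry_out([
  {"travel": [2, 0, 0], "spin": 0, "jaw": 0},
  {"travel": [4, 0, 0], "spin": 0, "jaw": 0},
  {"travel": [6, 0, 0], "spin": 0, "jaw": 0},
  {"travel": [7, 0, 0], "spin": 0, "jaw": 0},
  {"travel": [7, 0, 0], "spin": 0, "jaw": 0},
])

```text
t: 14.55
ee_pos: [0.6115, -0.3237, 0.2351]
tool_rot: [1.107, 1.271, -1.106]
contact_force: [-0.8, 1.6, 4.3]
gripper_width: -0.0003
```

>>> carry_out([
  {"travel": [1, 0, 0], "spin": 0, "jaw": 0},
  {"travel": [2, 0, 0], "spin": 0, "jaw": 0},
  {"travel": [3, 0, 0], "spin": 0, "jaw": 0},
  {"travel": [3, 0, 0], "spin": 0, "jaw": 0},
])

```text
t: 14.95
ee_pos: [0.6117, -0.3237, 0.2343]
tool_rot: [1.106, 1.27, -1.107]
contact_force: [-6.3, 2.8, 18.6]
gripper_width: 0.0003
```

>>> carry_out([
  {"travel": [1, 0, 0], "spin": 0, "jaw": 0},
  {"travel": [2, 0, 0], "spin": 0, "jaw": 0},
  {"travel": [2, 0, 0], "spin": 0, "jaw": 0},
  {"travel": [2, 0, 0], "spin": 0, "jaw": 0},
])

```text
t: 15.35
ee_pos: [0.6117, -0.3236, 0.2341]
tool_rot: [1.106, 1.27, -1.107]
contact_force: [-10.8, 3.7, 31.0]
gripper_width: -0.0002
```

The button is bottomed: the force rises steeply with no further travel. Now I'll let go and back off.

>>> carry_out([
  {"travel": [-5, 0, 0], "spin": 0, "jaw": 0},
  {"travel": [-15, 0, 0], "spin": 0, "jaw": 0},
  {"travel": [-40, 0, 0], "spin": 0, "jaw": 0},
  {"travel": [-80, 0, 0], "spin": 0, "jaw": 0},
  {"travel": [-120, 0, 0], "spin": 0, "jaw": 0},
  {"travel": [-160, 0, 0], "spin": 0, "jaw": 0},
  {"travel": [-160, 0, 0], "spin": 0, "jaw": 0},
  {"travel": [-160, 0, 0], "spin": 0, "jaw": 0},
])

```text
t: 16.15
ee_pos: [0.6113, -0.324, 0.3906]
tool_rot: [1.107, 1.269, -1.106]
contact_force: [-1.3, -0.9, -0.1]
gripper_width: 0.0001
```

```bash
python3 -c "
from h import *
go([.6115,-.324,.24])
im=get_image('scene')
m=cv2.inRange(im,(0,90,0),(110,255,60));ys,xs=np.nonzero(m[220:270,160:200]);print(xs.mean()+160,ys.mean()+220,len(xs))
cv2.imwrite('pics/s12.png',im)
cv2.imwrite('pics/t12.png',get_image('top'))"
```

```text
t 16.15 pos [ 0.6113 -0.324   0.3906] F [-1.3 -0.9 -0.1] w 0.0001 ty [0.99  0.138 0.001] yaw 7.91 tilt -1.0
travel [150.6   0.   -0.2]
178.53763440860214 246.08602150537635 93
```

View pics/s12.png

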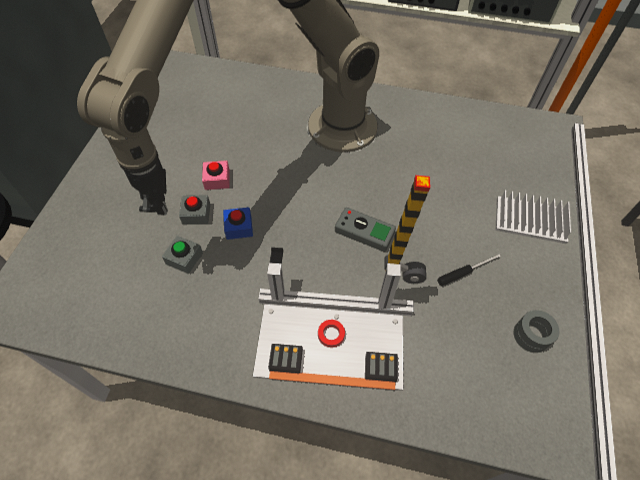

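View pics/t12.png

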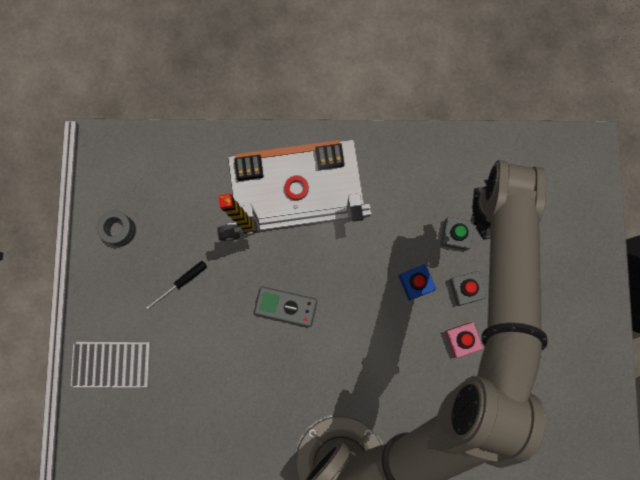

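The bar is upright, with its red end at (422,183) in the scene picture. The green button is out again at (180,247). The meter, ring core and screwdriver are at the same pixels as at the start, and the gripper is clear of everything.

```bash
python3 -c "
from workcell import *
print(hand_in())"
```

```text
the job is handed in; nothing more can be done
None
```

I raised the guard bar and pressed and released the green button, then handed the job in at about 16 s of the 58 s allowed. The hand-in gave no verdict.

- **Guard bar:** The tool could only point straight down, so I couldn't push from underneath at `bar_middle`. I pressed the outer edge of one finger on the bar's free end face and followed its arc up at about 0.3 rad/s. Measured push was about 8 N or less, and I didn't grip the bar or touch the counterweight. It passed the balance point, left the finger and swung on by itself. It was upright in the pictures before and after the press.
- **Green button:** I pressed it with closed fingertips, after the bar was up. The tool stopped about 6 mm below where the button top should be, and the force rose steeply there to about 31 N, more than I needed. I then lifted 150 mm clear, and the picture shows the button back out.
- **Other parts:** I saw no movement of the red button, the blue and pink look-alikes, the meter, the ring core or the screwdriver in either camera. The final force reading was near zero.
- **Not measured:** I had no direct reading of bar angle or button travel, so both are judged from pictures and forces. The two cameras' estimates of the green button differed by about 6 mm. I used a point between them, and a later scene-camera estimate agreed with it within 1 mm.

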